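# Find the soft belt clip and box up its batch

### The arm

A 6-joint arm with a two-finger parallel gripper is mounted at the origin on the work surface. World frame = base frame: x ahead of the robot, y to its left, z up, the work surface at z = 0. Lengths are in mm, angles in rad, forces in N, time in s.
With the tool pointing down it reaches from about 350 to 975 mm from the base axis. Payload 7.1 kg.
Tool frame: the origin (TCP) lies on the front face of the gripper's body, between the roots of the fingers; the fingertips stand 80 mm ahead of it and the grasp point (between the pads) lies 61 mm ahead of it; z points along the fingers, y is the line along which they close (so a half turn about z gives the same grasp; the last joint's range is limited). The gripper opens to 88 mm and grips with 3 to 60 N. Pads are 20 mm wide; open, the fingers measure 115 mm over their backs; the gripper's body (75 mm by 178 mm) begins 61 mm behind the grasp point.
Start: joints at [-1.161, 0.423, 1.63, -0, 1.089, -0.019], TCP at [259.877, -568.392, 302.675] pointing down, gripper open.
Joint ranges: [-3, 3], [-0.9, 2.11], [0.09, 2.58], [-1.31, 4.45], [0.11, 2.69], [-2.54, 2.54]. Speed limits (rad/s): [2.39, 2.39, 3.01, 3.14, 3.14, 3.14].

### API

Orientations are given as a rotation vector (axis times angle).
In Python, from workcell import readout, vision, close_job gives the robot as it stands.
- The arm moves only by the tool servo_tool, never from a script. Its argument "plan" is a list that holds one entry, the list of rows, each a list of 7 numbers: the gripper command: -1 is fully open, 1 is shut, values between are in proportion, then the shift along the world's x, y, z in units of 40 mm (1.0 is 40 mm), then the turn, a rotation vector about the world's x, y, z in units of 5 degrees (1.0 is 5 degrees). A call has 1 to 5 rows; each row shifts and turns the commanded pose from where the row before left it; what a row does not reach is not made up. A row lasts 1/12 s, in which the tool goes at most 41.7 mm and 7.16 degrees, less where a joint would pass 70% of its speed; a pose out of reach is approached as far as the arm can. A call is refused whole if a number of a shift passes 1 or a number of a turn 1, either way. A call with a gripper value outside its range is refused whole. The fingers move at their own pace and stop on an object; the grip force is fixed at half the most. Time passes only in rows, so rows that do not move let the fingers close. It gives the time, the measured TCP pose, the force, the opening and the grip force at its end, in the units of the state.
- readout.get_obs(): the state, without advancing time (a new reading comes with each control period).
- vision.get_image(name): name is "scene" or "side" or "wrist"; returns the picture (480x640x3 uint8, red, green, blue); there is no depth.
- vision.camera_params(name): a dict with "fx", "fy", "cx", "cy" (pixels), "rvec" (rotation vector, rad) and "tvec" (3), from world to camera coordinates, as OpenCV has them; the wrist camera has in their place "hand_eye" (4x4, takes a point from camera to tool coordinates, whose origin is the TCP and whose axes are the flange's). Camera axes: x right, y down, z forward; pixel columns grow to the right and rows downward; lengths in mm; the calibration is good to about 2 mm. A picture is of the moment at which its call begins: read the wrist's pose just before it. camera_params takes no time and is no camera call.
- close_job(): hands the job in; it is judged then, once.
The state is a dict: "t": time; "qpos": joint angles; "qvel": joint speeds; "joint_torque": joint torques, N m; "ee_pos": TCP position; "orientation": TCP orientation; "ft_force": force on the tool from outside, world axes, zero at the start; "moment": the same for the moment, N m; "width": finger opening in mm; "grasp_force": force on a finger pad.
Only numpy, scipy, OpenCV 4.12 (cv2) and the standard library are available. Lean on these libraries where they do the work, as an engineer would, in place of code of your own. Each camera call takes 0.05 s, during which the arm holds its last target. There are 200 camera calls.

### The job

The three cartons hold spring-steel belt clips for knife sheaths, and one clip from each is clamped in the checking jig, in the same left-to-right order as the cartons. Starting at your left and working to the right, press the free end of each clip right down onto its stop and let it spring back: one is clearly softer than the other two. Its carton goes back to the supplier, so fold in that carton's two side flaps and then close its lid flat over them, leaving the other two cartons open and everything else on the bench where it stands.

Things in the scene. Friction and masses are not known exactly. Their poses are not given: they have to be found in the camera images.
- rail: Checking jig, fixed: dark steel base plate 133 x 270 x 12 mm (own x -111 to +22 mm) with three stations at own y +100, 0, -100 mm. At each, a steel clamp block with two cap screws (32 mm wide, x -20 to +20 mm, 53 mm high) holds a clip's root; the clip reaches to -x, towards the robot, over a brass stop screw. Origin: plate's underside under the clamp blocks. x away from the robot, y to its left.
- clip_a_press (a point): Clip a: the place to press, on top near the free end of a spring-steel strip 18 mm wide, 2 mm thick, 40 mm above the bench unloaded. It bends about a point 58 mm behind this one (rail +x) and ends in a slightly upturned lip 3 to 9 mm beyond it (rail -x). Which of the three stations it is in changes from start to start.
- clip_a (a joint): Bending of clip a: 0 unloaded, grows as the free end is pressed down, 0.20 rad (11.5 mm down at the press point) on its stop; springs back when let go. A sound clip needs 8 to 10 N at the press point to reach the stop, a weak one 3 to 4 N; they look alike.
- clip_b_press (a point): Clip b: the place to press, on top near the free end of a spring-steel strip 18 mm wide, 2 mm thick, 40 mm above the bench unloaded. It bends about a point 58 mm behind this one (rail +x) and ends in a slightly upturned lip 3 to 9 mm beyond it (rail -x). Which of the three stations it is in changes from start to start.
- clip_b (a joint): Bending of clip b: 0 unloaded, grows as the free end is pressed down, 0.20 rad (11.5 mm down at the press point) on its stop; springs back when let go. A sound clip needs 8 to 10 N at the press point to reach the stop, a weak one 3 to 4 N; they look alike.
- clip_c_press (a point): Clip c: the place to press, on top near the free end of a spring-steel strip 18 mm wide, 2 mm thick, 40 mm above the bench unloaded. It bends about a point 58 mm behind this one (rail +x) and ends in a slightly upturned lip 3 to 9 mm beyond it (rail -x). Which of the three stations it is in changes from start to start.
- clip_c (a joint): Bending of clip c: 0 unloaded, grows as the free end is pressed down, 0.20 rad (11.5 mm down at the press point) on its stop; springs back when let go. A sound clip needs 8 to 10 N at the press point to reach the stop, a weak one 3 to 4 N; they look alike.
- carton_left: The left-hand (+y) carton of clips, beyond the jig, too heavy to shift: 76 (x) x 104 (y) x 52 mm high, board 3 mm thick, open on top, contents up to 32 mm. It goes with the clip in the left-hand (+y) station. Origin: centre of its underside; x away from the robot, y to its left, z up. A lid is hinged on its near (-x) top edge, side flaps on its +y and -y edges.
- left_lid (a joint): Lid of the left-hand (+y) carton: 72 mm deep, 104 mm wide, 3 mm thick, with a 14 mm tuck lip at its free edge. Hinge line along the carton's y at x = -38, z = 52 mm. 0 = closed, flat over the carton (its upper face 55 mm above the bench); pi/2 = upright, more = leaning out towards the robot. A stiff crease: it stays where it is left.
- left_flap_l (a joint): Side flap on the +y side of the left-hand (+y) carton: 36 mm deep, 62 mm wide (along the carton's x, centred), 3 mm thick. Hinge line along the carton's x at y = +51, z = 48 mm. 0 = folded in, level over the contents; pi/2 = upright, more = leaning outwards. It stays where it is left.
- left_flap_r (a joint): Side flap on the -y side of the left-hand (+y) carton: 36 mm deep, 62 mm wide (along the carton's x, centred), 3 mm thick. Hinge line along the carton's x at y = -51, z = 48 mm. 0 = folded in, level over the contents; pi/2 = upright, more = leaning outwards. It stays where it is left.
- carton_mid: The middle carton of clips, beyond the jig, too heavy to shift: 76 (x) x 104 (y) x 52 mm high, board 3 mm thick, open on top, contents up to 32 mm. It goes with the clip in the middle station. Origin: centre of its underside; x away from the robot, y to its left, z up. A lid is hinged on its near (-x) top edge, side flaps on its +y and -y edges.
- mid_lid (a joint): Lid of the middle carton: 72 mm deep, 104 mm wide, 3 mm thick, with a 14 mm tuck lip at its free edge. Hinge line along the carton's y at x = -38, z = 52 mm. 0 = closed, flat over the carton (its upper face 55 mm above the bench); pi/2 = upright, more = leaning out towards the robot. A stiff crease: it stays where it is left.
- mid_flap_l (a joint): Side flap on the +y side of the middle carton: 36 mm deep, 62 mm wide (along the carton's x, centred), 3 mm thick. Hinge line along the carton's x at y = +51, z = 48 mm. 0 = folded in, level over the contents; pi/2 = upright, more = leaning outwards. It stays where it is left.
- mid_flap_r (a joint): Side flap on the -y side of the middle carton: 36 mm deep, 62 mm wide (along the carton's x, centred), 3 mm thick. Hinge line along the carton's x at y = -51, z = 48 mm. 0 = folded in, level over the contents; pi/2 = upright, more = leaning outwards. It stays where it is left.
- carton_right: The right-hand (-y) carton of clips, beyond the jig, too heavy to shift: 76 (x) x 104 (y) x 52 mm high, board 3 mm thick, open on top, contents up to 32 mm. It goes with the clip in the right-hand (-y) station. Origin: centre of its underside; x away from the robot, y to its left, z up. A lid is hinged on its near (-x) top edge, side flaps on its +y and -y edges.
- right_lid (a joint): Lid of the right-hand (-y) carton: 72 mm deep, 104 mm wide, 3 mm thick, with a 14 mm tuck lip at its free edge. Hinge line along the carton's y at x = -38, z = 52 mm. 0 = closed, flat over the carton (its upper face 55 mm above the bench); pi/2 = upright, more = leaning out towards the robot. A stiff crease: it stays where it is left.
- right_flap_l (a joint): Side flap on the +y side of the right-hand (-y) carton: 36 mm deep, 62 mm wide (along the carton's x, centred), 3 mm thick. Hinge line along the carton's x at y = +51, z = 48 mm. 0 = folded in, level over the contents; pi/2 = upright, more = leaning outwards. It stays where it is left.
- right_flap_r (a joint): Side flap on the -y side of the right-hand (-y) carton: 36 mm deep, 62 mm wide (along the carton's x, centred), 3 mm thick. Hinge line along the carton's x at y = -51, z = 48 mm. 0 = folded in, level over the contents; pi/2 = upright, more = leaning outwards. It stays where it is left.
- mug: Bystander, loose: white mug, radius 40 mm, 85 mm high, handle 30 mm out to its +y; origin under its centre.
- bottle: Bystander, loose: yellow plastic adhesive bottle with a black cap, radius 30 mm, 160 mm high, upright; origin under its centre.
- tin: Bystander, loose: small closed aluminium tin, radius 18 mm, 32 mm high, standing between two cartons; origin under its centre.
- rivet_pot: Bystander, loose: small clear pot of brass rivets, radius 19 mm, 28 mm high, standing between two cartons; origin under its centre.
- sheath: Bystander, loose: dark brown hard moulded knife sheath lying flat at the left, 180 x 44 x 16 mm, long along its x; origin under its middle.

How it is judged:
By the outcome, as a careful person would: the job done as asked, in the order asked, and still so for the second after the job is handed in, with the robot touching nothing.
It also fails if it takes over 67 s, if anything falls off the work surface, if the arm or the gripper's body presses on something with over 40 N, if the wrist force passes 120 N, or if a joint passes its speed limit or range.

## Working session

There is one attempt and no reset: what is moved stays moved. The work goes in short steps, Python scripts to look and compute and a tool call to move; the robot and the scene stay as the last step left them, time stands still between calls to the robot, and variables do not carry over. Pictures are saved under pics/ and viewed, at most 10 in all, crops included, and the job is handed in when it is done.

Besides the shell and the picture viewer there is one more tool, called as a command line: name --argument value ..., lists and objects as JSON in quotes. servo_tool: Moves the arm, as the interface text tells. Its arguments: {"type":"object","properties":{"plan":{"type":"array"}},"required":["plan"]}

```bash
mkdir -p pics; ls; python3 - <<'E'
from workcell import readout, vision
import cv2
o=readout.get_obs();print(o)
for n in("scene","side"):
    cv2.imwrite(f"pics/{n}0.png",vision.get_image(n)[:,:,::-1]);print(n,vision.camera_params(n))
print(vision.camera_params("wrist"))
E
```

```text
pics
{'t': 0.0, 'qpos': array([-1.16100914e+00,  4.23854436e-01,  1.63069075e+00, -1.65911726e-05,
        1.08863016e+00, -1.89681098e-02]), 'qvel': array([ 1.34152851e-03,  4.15985952e-06,  5.37323638e-04,  2.13565559e-03,
       -1.50759328e-03,  9.60863659e-05]), 'joint_torque': array([-1.49622396e-03, -5.44634485e+01, -2.73665106e+01,  6.44056569e-02,
        2.28396471e-02, -1.34722177e-04]), 'ee_pos': array([ 259.69841222, -568.00247323,  301.89283128]), 'orientation': array([-3.06816154e+00, -6.68022555e-01,  5.05113407e-04]), 'ft_force': array([ 0.82487634, -0.08902046, -0.11877796]), 'moment': array([-0.02128549, -0.00115613,  0.01264274]), 'grasp_force': 0.0, 'width': 87.54805581176238}
scene {'fx': 578.271196899347, 'fy': 578.271196899347, 'cx': 307.63544906171063, 'cy': 238.74334355692915, 'rvec': array([ 2.22214284,  1.10130197, -0.41897854]), 'tvec': array([-372.81591245, -276.14318304, 1452.37414597])}
side {'fx': 530.0823344119971, 'fy': 530.0823344119971, 'cx': 318.7434459628703, 'cy': 229.5214171870773, 'rvec': array([ 0.36718892, -2.85020929,  1.07265175]), 'tvec': array([ 545.05441473,  134.70783061, 1054.86173786])}
{'fx': 385.8113866597435, 'fy': 385.8113866597435, 'cx': 324.15825609617525, 'cy': 240.1704560720437, 'hand_eye': array([[ 6.72955922e-04, -9.70600067e-01, -2.40697022e-01,
         6.57862644e+01],
       [ 9.99999738e-01,  7.17234323e-04, -9.63532322e-05,
         5.17208332e-02],
       [ 2.66156619e-04, -2.40696894e-01,  9.70600296e-01,
        -8.11981744e+01],
       [ 0.00000000e+00,  0.00000000e+00,  0.00000000e+00,
         1.00000000e+00]])}
```

View pics/scene0.png

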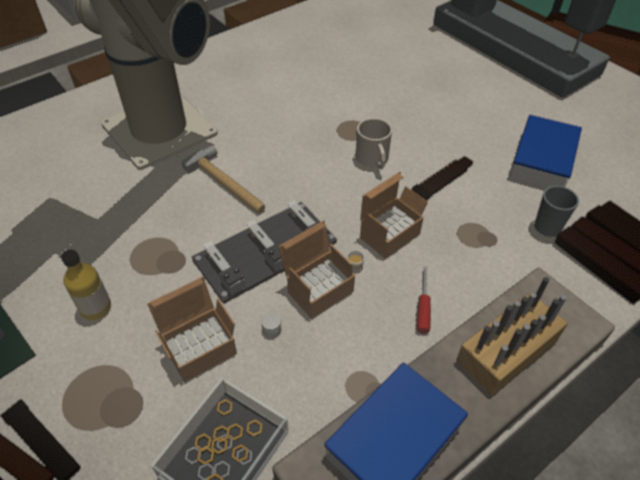

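View pics/side0.png

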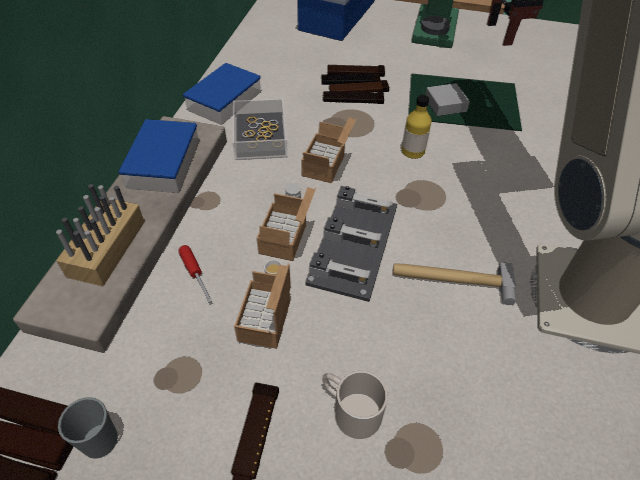

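The scene camera looks back towards the robot, with the jig around (265,250) and the left (+y) carton at (393,220), mid at (318,272) and right at (195,330). In the side view the jig is at (350,245), and the cartons at (262,305), (283,228) and (325,155). I'll enlarge both.

```bash
python3 - <<'E'
import cv2
a=cv2.imread("pics/scene0.png")[170:380,150:430];cv2.imwrite("pics/sc.png",cv2.resize(a,None,fx=2.85,fy=2.85,interpolation=cv2.INTER_CUBIC))
a=cv2.imread("pics/side0.png")[110:350,225:405];cv2.imwrite("pics/sd.png",cv2.resize(a,None,fx=2.5,fy=2.5,interpolation=cv2.INTER_CUBIC))
E
```

```text
(no output)
```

View pics/sc.png

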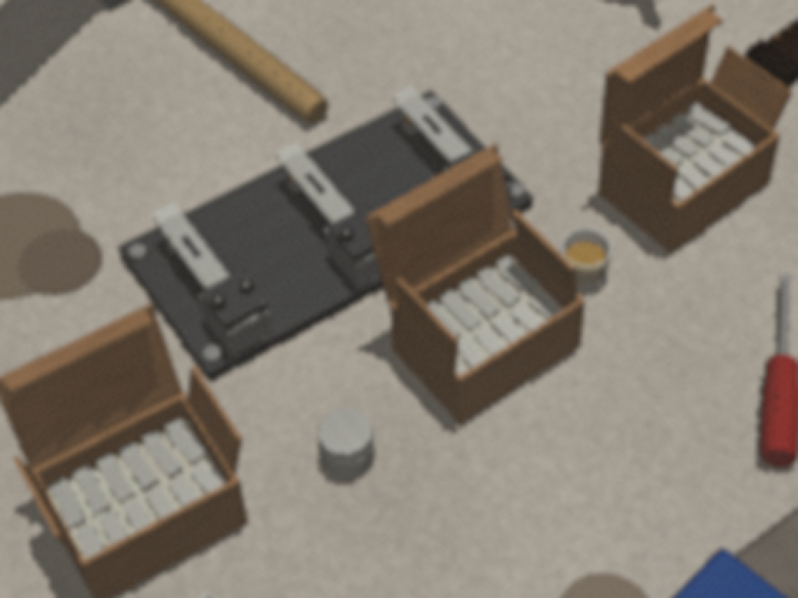

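View pics/sd.png

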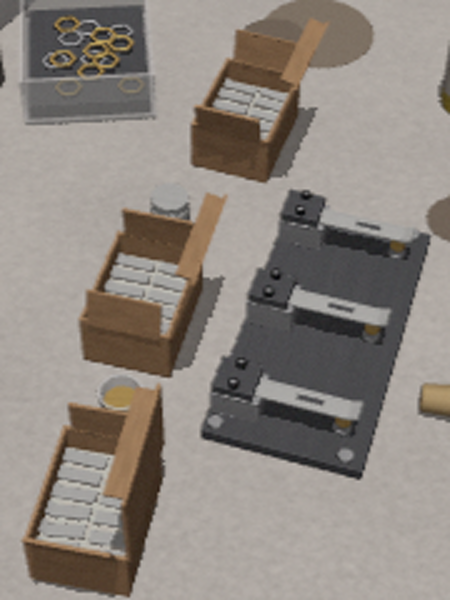

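The crops show the jig plate corners, the clips' lips and the carton bottom corners clearly. All the lids stand slightly past upright, and the side flaps are near upright. Next I'll fit the poses.

```bash
cat > h.py <<'E'
import numpy as np, cv2
from scipy.optimize import least_squares
from workcell import readout, vision
P={n:vision.camera_params(n) for n in("scene","side")}
def proj(n,X):
    p=P[n];K=np.array([[p['fx'],0,p['cx']],[0,p['fy'],p['cy']],[0,0,1]])
    return cv2.projectPoints(np.float64(X).reshape(-1,3),p['rvec'],p['tvec'],K,None)[0][:,0]
def ray(n,uv,z):
    p=P[n];R=cv2.Rodrigues(p['rvec'])[0];c=-R.T@p['tvec']
    d=R.T@np.array([(uv[0]-p['cx'])/p['fx'],(uv[1]-p['cy'])/p['fy'],1]);return c+d*(z-c[2])/d[2]
sc=lambda u,v:(150+u/2.85,170+v/2.85)
sd=lambda u,v:(225+u/2.5,110+v/2.5)
def fit(obs,x0):
    def r(q):
        c,s=np.cos(q[2]),np.sin(q[2]);R=np.array([[c,-s,0],[s,c,0],[0,0,1]]);t=[q[0],q[1],0]
        return np.concatenate([proj(n,R@np.array(X)+t)[0]-uv for n,uv,X in obs])
    s=least_squares(r,x0);return s.x,np.abs(s.fun).max()
E
python3 - <<'E'
from h import *
S='scene';D='side'
for uv in[(428,235),(360,475),(203,435)]:print(ray(D,sd(*uv),12).round())
r=fit([(D,sd(428,235),(-111,-135,12)),(D,sd(360,475),(-111,135,6)),(D,sd(203,435),(22,135,12)),(S,sc(122,250),(-111,-135,12)),(S,sc(437,93),(-111,135,12)),(S,sc(213,370),(22,-135,12))],[500,0,0]);print('rail',r[0].round(3),r[1])
q=r[0];c,s=np.cos(q[2]),np.sin(q[2])
for y in(100,0,-100):print('press',(q[0]-58*c-s*y).round(1),(q[1]-58*s+c*y).round(1), 'lip/side',proj(D,[q[0]-67*c-s*y,q[1]-67*s+c*y,40]))
for uv in[(412,232),(390,320),(362,405)]:print('clip tips',ray(D,sd(*uv),40).round(),sd(*uv))
a,b=38,52
C={'left':[(D,sd(28,578),(a,b,0)),(D,sd(130,594),(-a,b,0)),(S,sc(670,250),(a,-b,0)),(S,sc(772,180),(a,b,0)),(S,sc(600,195),(-a,-b,0))],
'mid':[(D,sd(83,360),(a,b,0)),(D,sd(165,372),(-a,b,0)),(S,sc(458,425),(a,-b,0)),(S,sc(580,345),(a,b,0)),(S,sc(393,345),(-a,-b,0))],
'right':[(D,sd(193,165),(a,b,0)),(D,sd(265,178),(-a,b,0)),(S,sc(100,597),(a,-b,0)),(S,sc(243,525),(a,b,0))]}
for k in C:
    q,e=fit(C[k],[650,0,0]);print(k,q.round(3),e)
print('tin',ray(S,sc(345,420),32),ray(D,sd(170,195),32),'pot',ray(S,sc(587,245),28),ray(D,sd(122,392),28))
E
```

```text
[ 418. -141.   12.]
[429. 129.  12.]
[557. 124.  12.]
rail [ 5.35296e+02 -1.11520e+01 -3.20000e-02] 2.464564765794165
press 480.5 90.7 lip/side [[352.60912547 271.37473003]]
press 477.3 -9.3 lip/side [[364.07786325 234.30345927]]
press 474.1 -109.2 lip/side [[374.2970183  201.27130956]]
clip tips [ 431. -113.   40.] (389.8, 202.8)
clip tips [433.  -8.  40.] (381.0, 238.0)
clip tips [439.  84.  40.] (369.8, 272.0)
left [6.15379e+02 2.19296e+02 7.30000e-02] 1.1975074097222205
mid [ 6.40483e+02  1.47320e+01 -1.00000e-02] 2.014200371040033
right [ 6.11600e+02 -2.35599e+02 -8.30000e-02] 1.9621816993668517
tin [ 648.39670881 -105.27782724   32.        ] [ 651.4932105  -109.78828962   32.        ] pot [630.46730263 111.18630452  28.        ] [627.14232787 111.64435425  28.        ]
```

servo_tool --plan '[[[1,0.32,0.95,0,0,0,-0.35],[1,0.32,0.95,0,0,0,-0.35],[1,0.32,0.95,0,0,0,-0.35],[1,0.32,0.95,0,0,0,-0.35],[1,0.32,0.95,0,0,0,-0.35]]]'

```text
t: 0.52
ee_pos: [323.8, -376.5, 302.3]
orientation: [-3.112, -0.429, 0.0]
ft_force: [0.8, 0.1, -0.0]
width: 58.0
grasp_force: 0.0
```

servo_tool --plan '[[[1,0.32,0.95,0,0,0,-0.35],[1,0.32,0.95,0,0,0,-0.35],[1,0.32,0.95,0,0,0,-0.35],[1,0.32,0.95,0,0,0,-0.35],[1,0.32,0.95,0,0,0,-0.35]]]'

```text
t: 0.93
ee_pos: [387.8, -186.5, 302.6]
orientation: [-3.136, -0.191, 0.0]
ft_force: [1.0, -1.0, 0.4]
width: 24.4
grasp_force: 0.0
```

servo_tool --plan '[[[1,0.32,0.95,0,0,0,-0.35],[1,0.32,0.95,0,0,0,-0.35],[1,0.32,0.95,-0.1,0,0,-0.35],[1,0.32,0.95,-0.2,0,0,-0.35],[1,0.32,0.95,-0.2,0,0,-0.35]]]'

```text
t: 1.35
ee_pos: [452.1, 3.6, 282.7]
orientation: [3.141, -0.048, 0.001]
ft_force: [0.9, -1.3, -0.7]
width: 0.5
grasp_force: 0.0
```

servo_tool --plan '[[[1,0.32,0.95,-0.2,0,0,0],[1,0.2,0.4,-0.5,0,0,0],[1,0,0,-0.3,0,0,0],[1,0,0,0,0,0,0]]]'

```text
t: 1.68
ee_pos: [471.4, 56.8, 240.3]
orientation: [3.141, -0.042, -0.007]
ft_force: [-0.6, 0.4, -0.0]
width: 0.8
grasp_force: 0.0
```

```bash
cat >> h.py <<'E'
def wray(o,uv,z):
    p=vision.camera_params("wrist");R=cv2.Rodrigues(np.array(o['orientation']))[0];H=p['hand_eye']
    c=R@H[:3,3]+o['ee_pos'];d=R@H[:3,:3]@np.array([(uv[0]-p['cx'])/p['fx'],(uv[1]-p['cy'])/p['fy'],1])
    return c+d*(z-c[2])/d[2]
E
python3 - <<'E'
from h import *
import pickle
o=readout.get_obs();im=vision.get_image("wrist");cv2.imwrite("pics/w1.png",im[:,:,::-1]);pickle.dump(o,open("o1.pkl","wb"))
print(o['t'],o['ee_pos'],cv2.Rodrigues(o['orientation'])[0].round(3),o['ft_force'],o['width'])
E
```

```text
1.6833 [471.43660408  56.77199361 240.30018139] [[ 1.    -0.027 -0.005]
 [-0.027 -1.    -0.   ]
 [-0.005  0.001 -1.   ]] [-0.57807444  0.41414449 -0.01910848] 0.7748841986329462
```

View pics/w1.png

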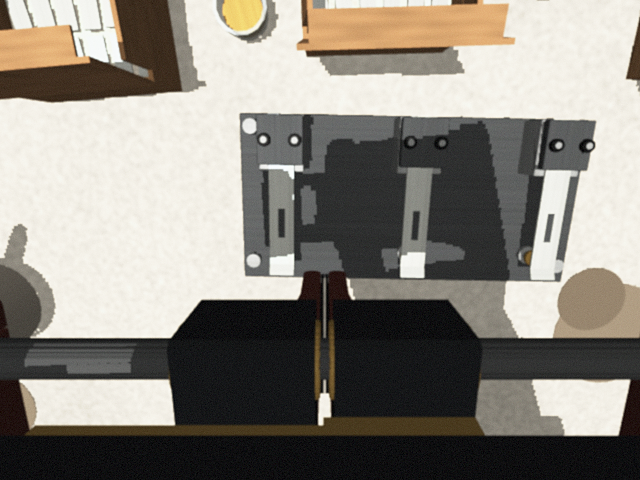

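The wrist view shows the whole jig: the clip tips end at (282,275), (412,277) and (545,279), and the lips' bend lines are at about v=252.

```bash
python3 - <<'E'
from h import *
import pickle
o=pickle.load(open("o1.pkl","rb"))
for uv,z in[((282,275),42),((282,253),40),((412,277),42),((412,253),40),((545,279),42),((281,168),40),((418,170),40),((240,114),12),((246,276),12),((596,122),12),((310,300),160),((343,300),160),((324,272),160)]:print(uv,wray(o,uv,z).round(1))
# lids: top edges of mid and left lids in wrist view
for uv in[(302,40),(514,40)]:print('midlid',wray(o,uv,122).round(1))
# flap/lid points from side & scene
for n,uv in[('side',sd(140,388)),('side',sd(160,388)),('side',sd(110,492)),('scene',sc(612,75)),('scene',sc(716,12))]:print('Llid',ray(n,uv,122).round(1))
E
```

```text
(282, 275) [440.3  89.9  42. ]
(282, 253) [457.2  89.2  40. ]
(412, 277) [436.1  -9.5  42. ]
(412, 253) [454.7  -9.4  40. ]
(545, 279) [ 431.8 -111.4   42. ]
(281, 168) [520.6  86.6  40. ]
(418, 170) [516.7 -11.8  40. ]
(240, 114) [560.3 118.8  12. ]
(246, 276) [429.8 124.1  12. ]
(596, 122) [ 547.4 -153.9   12. ]
(310, 300) [469.3  63.3 160. ]
(343, 300) [468.9  48.5 160. ]
(324, 272) [482.3  56.7 160. ]
midlid [584.6  64.4 122. ]
midlid [582.  -35.4 122. ]
Llid [589.9 171.6 122. ]
Llid [576.2 167.9 122. ]
Llid [583.7 260.2 122. ]
Llid [582.2 167.5 122. ]
Llid [579.6 266.  122. ]
```

servo_tool --plan '[[[1,-0.5,0.8,0,0,0,0],[1,0,0,-1,0,0,0],[1,0,0,-1,0,0,0],[1,0,0,-0.8,0,0,0],[1,0,0,0,0,0,0]]]'

```text
t: 2.15
ee_pos: [449.9, 86.5, 126.9]
orientation: [3.14, -0.048, -0.013]
ft_force: [-1.2, 0.1, -0.7]
width: 0.6
grasp_force: 0.0
```

servo_tool --plan '[[[1,0,0,-0.15,0,0,0],[1,0,0,-0.1,0,0,0],[1,0,0,0,0,0,0]]]'

```text
t: 2.4
ee_pos: [453.7, 87.4, 121.9]
orientation: [-3.141, 0.047, -0.004]
ft_force: [0.8, 0.5, 1.1]
width: 0.7
grasp_force: 0.0
```

servo_tool --plan '[[[1,0,0,-0.1,0,0,0],[1,0,0,0,0,0,0]]]'

```text
t: 2.57
ee_pos: [453.8, 87.6, 117.8]
orientation: [-3.141, 0.046, -0.005]
ft_force: [1.6, -0.8, 1.3]
width: 0.1
grasp_force: 0.7
```

servo_tool --plan '[[[1,0,0,-0.06,0,0,0],[1,0,0,0,0,0,0]]]'

```text
t: 2.73
ee_pos: [453.6, 87.7, 114.9]
orientation: [-3.141, 0.046, -0.004]
ft_force: [3.1, 0.4, 2.5]
width: 0.4
grasp_force: 1.3
```

servo_tool --plan '[[[1,0,0,-0.03,0,0,0],[1,0,0,0,0,0,0]]]'

```text
t: 2.9
ee_pos: [453.4, 87.8, 113.4]
orientation: [-3.141, 0.046, -0.003]
ft_force: [1.7, -0.8, 4.3]
width: 0.4
grasp_force: 1.6
```

servo_tool --plan '[[[1,0,0,-0.05,0,0,0],[1,0,0,0,0,0,0]]]'

```text
t: 3.07
ee_pos: [453.2, 87.7, 111.1]
orientation: [-3.141, 0.046, -0.002]
ft_force: [3.3, 0.8, 4.8]
width: 0.0
grasp_force: 2.1
```

servo_tool --plan '[[[1,0,0,-0.05,0,0,0],[1,0,0,0,0,0,0]]]'

```text
t: 3.23
ee_pos: [453.5, 87.8, 109.9]
orientation: [-3.141, 0.046, -0.003]
ft_force: [0.1, -0.7, 20.8]
width: 0.5
grasp_force: 9.9
```

servo_tool --plan '[[[1,0,0,-0.04,0,0,0],[1,0,0,0,0,0,0]]]'

```text
t: 3.4
ee_pos: [453.7, 87.8, 109.1]
orientation: [-3.141, 0.046, -0.004]
ft_force: [-2.5, -0.7, 32.5]
width: 0.9
grasp_force: 16.2
```

servo_tool --plan '[[[1,0,0,-0.03,0,0,0],[1,0,0,0,0,0,0]]]'

```text
t: 3.57
ee_pos: [453.7, 87.8, 108.6]
orientation: [-3.141, 0.046, -0.004]
ft_force: [-5.3, -1.6, 42.0]
width: 0.2
grasp_force: 20.9
```

servo_tool --plan '[[[1,0,0,0.6,0,0,0],[1,-0.05,-0.85,0,0,0,0],[1,-0.05,-0.8,0,0,0,0],[1,0,-0.8,0,0,0,0],[1,0,0,0,0,0,0]]]'

```text
t: 3.98
ee_pos: [447.3, -13.7, 129.9]
orientation: [3.141, -0.051, -0.004]
ft_force: [-0.1, 0.8, -0.0]
width: 0.8
grasp_force: 0.0
```

servo_tool --plan '[[[1,0,0,-0.3,0,0,0],[1,0,0,-0.15,0,0,0],[1,0,0,0,0,0,0]]]'

```text
t: 4.23
ee_pos: [448.6, -10.7, 111.6]
orientation: [3.141, -0.046, -0.001]
ft_force: [-0.3, -6.9, 10.7]
width: 0.7
grasp_force: 5.3
```

servo_tool --plan '[[[1,0,0,-0.05,0,0,0],[1,0,0,0,0,0,0]]]'

```text
t: 4.4
ee_pos: [448.7, -10.5, 110.4]
orientation: [3.14, -0.044, -0.001]
ft_force: [-1.3, -8.9, 15.9]
width: 0.2
grasp_force: 7.7
```

servo_tool --plan '[[[1,0,0,-0.05,0,0,0],[1,0,0,0,0,0,0]]]'

```text
t: 4.57
ee_pos: [448.9, -10.5, 109.4]
orientation: [3.14, -0.044, 0.001]
ft_force: [-4.5, -9.5, 32.3]
width: 0.3
grasp_force: 16.2
```

servo_tool --plan '[[[1,0,0,-0.04,0,0,0],[1,0,0,0,0,0,0]]]'

```text
t: 4.73
ee_pos: [449.0, -10.5, 108.6]
orientation: [3.14, -0.044, 0.001]
ft_force: [-7.0, -9.0, 45.7]
width: 0.2
grasp_force: 22.8
```

servo_tool --plan '[[[1,0,0,-0.04,0,0,0],[1,0,0,0,0,0,0]]]'

```text
t: 4.9
ee_pos: [449.2, -10.5, 107.8]
orientation: [3.14, -0.044, 0.002]
ft_force: [-10.6, -9.1, 58.0]
width: 0.6
grasp_force: 29.7
```

servo_tool --plan '[[[1,0,0,0.7,0,0,0],[1,-0.05,-0.85,0,0,0,0],[1,-0.05,-0.85,0,0,0,0],[1,0,-0.8,0,0,0,0],[1,0,0,0,0,0,0]]]'

```text
t: 5.32
ee_pos: [444.5, -113.2, 132.9]
orientation: [3.141, -0.05, -0.001]
ft_force: [-0.3, -0.1, -0.3]
width: 0.6
grasp_force: 0.0
```

servo_tool --plan '[[[1,0,0,0,0,0,0],[1,0,0,-0.3,0,0,0],[1,0,0,-0.15,0,0,0],[1,0,0,0,0,0,0]]]'

```text
t: 5.65
ee_pos: [444.7, -109.3, 114.3]
orientation: [-3.141, 0.044, 0.001]
ft_force: [0.3, -1.9, 7.3]
width: 0.5
grasp_force: 3.5
```

servo_tool --plan '[[[1,0,0,-0.05,0,0,0],[1,0,0,0,0,0,0]]]'

```text
t: 5.82
ee_pos: [444.8, -109.4, 113.0]
orientation: [-3.141, 0.043, 0.001]
ft_force: [-1.2, -2.1, 8.6]
width: 0.6
grasp_force: 4.3
```

servo_tool --plan '[[[1,0,0,-0.05,0,0,0],[1,0,0,0,0,0,0]]]'

```text
t: 5.98
ee_pos: [445.0, -109.4, 111.3]
orientation: [3.141, -0.043, 0.0]
ft_force: [-0.4, -2.4, 10.0]
width: 0.6
grasp_force: 5.3
```

servo_tool --plan '[[[1,0,0,-0.04,0,0,0],[1,0,0,0,0,0,0]]]'

```text
t: 6.15
ee_pos: [445.2, -109.4, 110.3]
orientation: [3.141, -0.043, 0.001]
ft_force: [-2.7, -1.4, 20.4]
width: 0.4
grasp_force: 10.2
```

servo_tool --plan '[[[1,0,0,-0.04,0,0,0],[1,0,0,0,0,0,0],[1,0,0,1,0,0,0],[1,0,0,1,0,0,0],[1,0,0,1,0,0,0]]]'

```text
t: 6.57
ee_pos: [443.4, -108.7, 228.1]
orientation: [-3.14, 0.043, 0.008]
ft_force: [0.5, -0.4, -0.7]
width: 0.9
grasp_force: 0.0
```

servo_tool --plan '[[[1,0,0.8,0.5,0,0,0],[1,0.3,0.8,0.5,0,0,0],[1,0.4,0.9,0,0,0,0],[1,0.4,0.9,0,0,0,0],[1,0.4,0.9,0,0,0,0]]]'

```text
t: 6.98
ee_pos: [504.1, 64.6, 268.1]
orientation: [-3.141, 0.044, 0.001]
ft_force: [0.4, -1.6, 0.1]
width: 0.4
grasp_force: 0.0
```

servo_tool --plan '[[[1,0.4,0.9,0,0,0,0.3],[1,0.4,0.9,0,0,0,0.5],[1,0.4,0.9,0,0,0,0.5],[1,0.2,0.9,0,0,0,0],[1,0,0.3,0,0,0,0]]]'

```text
t: 7.4
ee_pos: [560.7, 223.1, 267.2]
orientation: [-3.138, -0.139, 0.001]
ft_force: [-0.3, 0.0, -0.2]
width: 0.2
grasp_force: 0.0
```

servo_tool --plan '[[[1,0,0,0,0,0,0],[1,0,0,0,0,0,0]]]'

```text
t: 7.57
ee_pos: [559.1, 218.4, 266.9]
orientation: [3.138, 0.136, -0.004]
ft_force: [0.2, -0.4, -0.3]
width: 0.5
grasp_force: 0.0
```

```bash
python3 - <<'E'
from h import *
import pickle
o=readout.get_obs();im=vision.get_image("wrist");cv2.imwrite("pics/w2.png",im[:,:,::-1]);pickle.dump(o,open("o2.pkl","wb"))
print(o['t'],o['ee_pos'],cv2.Rodrigues(o['orientation'])[0].round(3),o['ft_force'],o['width'])
E
```

```text
7.5667 [559.14112448 218.40319537 266.87813051] [[ 0.996  0.087 -0.003]
 [ 0.087 -0.996 -0.001]
 [-0.003  0.001 -1.   ]] [ 0.24776893 -0.4236824  -0.33546386] 0.48631436924523275
```

View pics/w2.png

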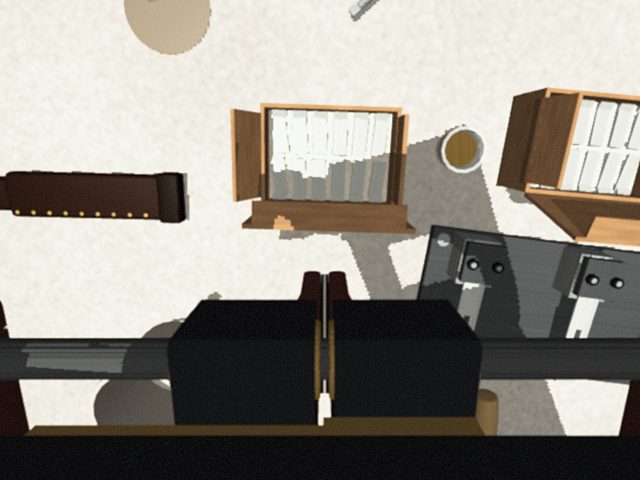

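The left carton is now aligned in view: its far rim corners are at (262,105) and (406,110), the +y flap's edge is at u≈233, the -y flap's edge at u≈409, and the lid's top edge runs from (243,229) to (414,232).

```bash
python3 - <<'E'
from h import *
import pickle
o=pickle.load(open("o2.pkl","rb"))
for n,uv,z in[('rim far +y',(262,105),52),('rim far -y',(404,109),52),('near +y hinge',(252,203),52),('near -y',(407,204),52),('flapL far',(232,110),75),('flapL near',(235,200),75),('flapR',(408,115),84),('flapR',(403,203),84),('lid',(243,229),122),('lid',(414,232),122),('pot',(462,150),28),('sheath',(186,195),16)]:print(n,wray(o,uv,z).round(1))
E
```

```text
rim far +y [647.9 271.5  52. ]
rim far -y [654.1 168.3  52. ]
near +y hinge [575.5 275.7  52. ]
near -y [585.2 156.4  52. ]
flapL far [641.1 287.7  75. ]
flapL near [580.5 283.8  75. ]
flapR [647.5 171.2  84. ]
flapR [589.9 166.6  84. ]
lid [571.  268.3 122. ]
lid [578.1 165.9 122. ]
pot [629.4 112.7  28. ]
sheath [571.5 338.9  16. ]
```

servo_tool --plan '[[[1,0.5,0.8,0,0,0,-0.2],[1,0.5,0.8,0,0,0,-0.2],[1,0.5,0.8,-0.3,0,0,0],[1,0,0,-1,0,0,0],[1,0,0,-1,0,0,0]]]'

```text
t: 8.03
ee_pos: [622.6, 314.1, 177.0]
orientation: [-3.139, -0.077, -0.008]
ft_force: [0.4, -0.1, -1.4]
width: 0.5
grasp_force: 0.0
```

servo_tool --plan '[[[1,0,0,-0.5,0,0,0],[1,0,0,-0.3,0,0,0],[1,0,0,0,0,0,0],[1,0,0,0,0,0,0]]]'

```text
t: 8.37
ee_pos: [621.0, 312.6, 144.3]
orientation: [3.141, 0.075, -0.0]
ft_force: [0.6, -0.0, 0.7]
width: 0.6
grasp_force: 0.0
```

Tip is at z≈64. Sweep inward.

servo_tool --plan '[[[1,0,-0.4,0,0,0,0],[1,0,-0.3,0,0,0,0],[1,0,-0.2,0,0,0,0],[1,0,0,0,0,0,0]]]'

```text
t: 8.7
ee_pos: [621.4, 275.5, 145.5]
orientation: [-3.14, -0.074, -0.003]
ft_force: [-0.0, -0.4, 0.4]
width: 0.4
grasp_force: 0.0
```

servo_tool --plan '[[[1,0,-0.2,0,0,0,0],[1,0,-0.2,0,0,0,0],[1,0,-0.2,0,0,0,0],[1,0,-0.2,0,0,0,0],[1,0,0,0,0,0,0]]]'

```text
t: 9.12
ee_pos: [620.5, 243.7, 143.7]
orientation: [3.14, 0.076, -0.002]
ft_force: [-0.1, -1.1, -0.0]
width: 0.4
grasp_force: 0.5
```

servo_tool --plan '[[[1,0,0,-0.1,0,0,0],[1,0,0,-0.1,0,0,0],[1,0,0,0,0,0,0]]]'

```text
t: 9.37
ee_pos: [620.3, 245.6, 134.8]
orientation: [3.14, 0.077, -0.002]
ft_force: [0.1, 1.4, 0.4]
width: 0.6
grasp_force: 0.0
```

servo_tool --plan '[[[1,0,0,-0.08,0,0,0],[1,0,0,0,0,0,0]]]'

```text
t: 9.53
ee_pos: [620.3, 245.8, 131.9]
orientation: [3.14, 0.078, -0.001]
ft_force: [0.4, -0.0, -0.8]
width: 0.6
grasp_force: 0.0
```

servo_tool --plan '[[[1,0,0,-0.04,0,0,0],[1,0,0,0,0,0,0]]]'

```text
t: 9.7
ee_pos: [620.5, 245.7, 130.7]
orientation: [3.141, 0.078, -0.001]
ft_force: [0.4, 0.2, 0.4]
width: 0.7
grasp_force: 0.0
```

```bash
python3 - <<'E'
from h import *
im=vision.get_image("wrist");a=im[:,:,::-1][40:290,150:550];b=vision.get_image("side")[220:350,215:365][:,:,::-1]
cv2.imwrite("pics/w3.png",np.hstack([cv2.resize(a,(400,300)),cv2.resize(b,(346,300))]))
E
```

```text
(no output)
```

View pics/w3.png

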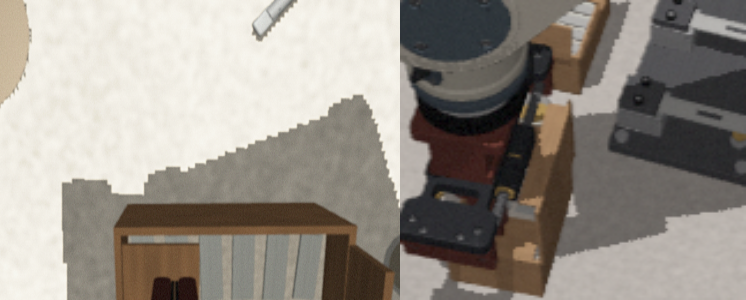

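The +y flap lies folded in under the fingertips, and the -y flap is still upright. I'll seat the folded one with light force.

servo_tool --plan '[[[1,0,0,-0.03,0,0,0],[1,0,0,0,0,0,0]]]'

```text
t: 9.97
ee_pos: [620.8, 245.7, 129.9]
orientation: [-3.14, -0.077, -0.0]
ft_force: [-0.1, 0.7, 0.5]
width: 0.2
grasp_force: 0.0
```

servo_tool --plan '[[[1,0,0,-0.03,0,0,0],[1,0,0,0,0,0,0]]]'

```text
t: 10.13
ee_pos: [620.8, 245.7, 129.7]
orientation: [-3.14, -0.077, -0.0]
ft_force: [-2.0, -0.5, 7.4]
width: 0.2
grasp_force: 3.8
```

servo_tool --plan '[[[1,0,0,0.8,0,0,0],[1,0,0,0.8,0,0,0],[1,0,-0.9,0,0,0,0],[1,0,-1,0,0,0,0],[1,0,-1,0,0,0,0]]]'

```text
t: 10.55
ee_pos: [620.7, 129.1, 193.6]
orientation: [-3.14, -0.081, -0.003]
ft_force: [1.0, -0.4, -0.7]
width: 0.3
grasp_force: 0.0
```

servo_tool --plan '[[[1,0,0,0,0,0,0],[1,0,0,-0.6,0,0,0],[1,0,0,-0.55,0,0,0],[1,0,0,0,0,0,0],[1,0,0,0,0,0,0]]]'

```text
t: 10.97
ee_pos: [619.9, 129.7, 145.7]
orientation: [3.14, 0.077, -0.004]
ft_force: [0.1, 0.1, 0.2]
width: 0.7
grasp_force: 0.0
```

servo_tool --plan '[[[1,0,0.3,0,0,0,0],[1,0,0.3,0,0,0,0],[1,0,0.2,0,0,0,0],[1,0,0.2,0,0,0,0],[1,0,0.2,0,0,0,0]]]'

```text
t: 11.38
ee_pos: [620.8, 179.0, 147.3]
orientation: [3.141, 0.079, 0.001]
ft_force: [0.3, -1.4, 0.3]
width: 0.6
grasp_force: 0.6
```

servo_tool --plan '[[[1,0,0.2,0,0,0,0],[1,0,0.15,-0.1,0,0,0],[1,0,0,-0.1,0,0,0],[1,0,0,-0.1,0,0,0],[1,0,0,0,0,0,0]]]'

```text
t: 11.8
ee_pos: [620.2, 191.5, 133.6]
orientation: [3.14, 0.077, -0.002]
ft_force: [0.2, -0.2, 0.6]
width: 0.5
grasp_force: 0.0
```

servo_tool --plan '[[[1,0,0,-0.08,0,0,0],[1,0,0,0,0,0,0]]]'

```text
t: 11.97
ee_pos: [620.4, 191.2, 130.8]
orientation: [3.14, 0.076, -0.001]
ft_force: [0.6, 0.4, 0.0]
width: 0.2
grasp_force: 0.0
```

servo_tool --plan '[[[1,0,0,-0.04,0,0,0],[1,0,0,0,0,0,0]]]'

```text
t: 12.13
ee_pos: [620.7, 191.3, 130.0]
orientation: [3.141, 0.077, -0.0]
ft_force: [-0.9, -1.0, 0.2]
width: 0.4
grasp_force: 0.2
```

servo_tool --plan '[[[1,0,0,-0.03,0,0,0],[1,0,0,0,0,0,0],[1,0,0,1,0,0,0],[1,0,0,1,0,0,0],[1,0,0,0.8,0,0,0]]]'

```text
t: 12.55
ee_pos: [620.9, 191.5, 242.5]
orientation: [-3.141, -0.077, -0.001]
ft_force: [0.7, -0.0, 0.3]
width: 0.7
grasp_force: 0.0
```

servo_tool --plan '[[[1,-0.7,0.3,0,0,0,0],[1,-0.7,0.3,0,0,0,0],[1,-0.7,0.1,0,0,0,0],[1,0,0,0,0,0,0],[1,0,0,-0.7,0,0,0]]]'

```text
t: 12.97
ee_pos: [538.4, 220.9, 217.1]
orientation: [-3.138, -0.079, -0.013]
ft_force: [1.4, -0.1, 0.6]
width: 0.5
grasp_force: 0.0
```

servo_tool --plan '[[[1,0,0,-0.6,0,0,0],[1,0,0,0,0,0,0],[1,0,0,0,0,0,0]]]'

```text
t: 13.22
ee_pos: [536.5, 219.2, 187.8]
orientation: [3.14, 0.077, -0.004]
ft_force: [-0.3, 0.5, 0.8]
width: 0.4
grasp_force: 0.0
```

```bash
python3 - <<'E'
from h import *
im=vision.get_image("wrist");a=im[:,:,::-1][0:290,150:550];b=vision.get_image("side")[220:350,215:365][:,:,::-1]
cv2.imwrite("pics/w4.png",np.hstack([cv2.resize(a,(400,290)),cv2.resize(b,(335,290))]))
E
```

```text
(no output)
```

View pics/w4.png

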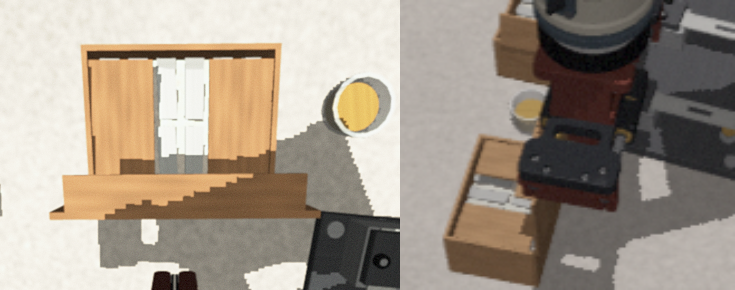

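The picture shows both flaps folded in and the lid leaning slightly towards the robot, with the fingers behind it. Next I'll sweep it over.

servo_tool --plan '[[[1,0.35,0,0,0,0,0],[1,0.35,0,0,0,0,0],[1,0.25,0,-0.04,0,0,0],[1,0.25,0,-0.04,0,0,0],[1,0,0,0,0,0,0]]]'

```text
t: 13.73
ee_pos: [586.8, 219.6, 186.1]
orientation: [-3.14, -0.076, -0.004]
ft_force: [-0.0, 0.3, 0.5]
width: 0.5
grasp_force: 0.0
```

servo_tool --plan '[[[1,0.2,0,-0.1,0,0,0],[1,0.2,0,-0.1,0,0,0],[1,0.13,0,-0.12,0,0,0],[1,0.12,0,-0.12,0,0,0],[1,0,0,0,0,0,0]]]'

```text
t: 14.15
ee_pos: [611.0, 219.4, 166.5]
orientation: [3.14, 0.077, -0.002]
ft_force: [0.0, -0.7, 0.5]
width: 0.5
grasp_force: 0.0
```

servo_tool --plan '[[[1,0.1,0,-0.16,0,0,0],[1,0.1,0,-0.16,0,0,0],[1,0.05,0,-0.15,0,0,0],[1,0.05,0,-0.15,0,0,0],[1,0,0,0,0,0,0]]]'

```text
t: 14.57
ee_pos: [622.3, 219.4, 141.4]
orientation: [3.14, 0.077, -0.003]
ft_force: [-0.3, 0.2, 0.6]
width: 0.4
grasp_force: 0.0
```

servo_tool --plan '[[[1,0,0,-0.1,0,0,0],[1,0,0,0,0,0,0]]]'

```text
t: 14.73
ee_pos: [622.4, 219.5, 138.4]
orientation: [3.14, 0.077, -0.001]
ft_force: [0.5, -0.5, 0.8]
width: 0.1
grasp_force: 0.0
```

servo_tool --plan '[[[1,0,0,-0.05,0,0,0],[1,0,0,0,0,0,0]]]'

```text
t: 14.9
ee_pos: [622.6, 219.6, 137.0]
orientation: [-3.141, -0.077, 0.0]
ft_force: [-0.4, 0.1, -1.5]
width: 0.3
grasp_force: 0.0
```

servo_tool --plan '[[[1,0,0,-0.04,0,0,0],[1,0,0,0,0,0,0]]]'

```text
t: 15.07
ee_pos: [622.7, 219.6, 135.5]
orientation: [-3.141, -0.077, -0.0]
ft_force: [-0.4, 0.7, 0.4]
width: 0.3
grasp_force: 0.0
```

servo_tool --plan '[[[1,0,0,-0.04,0,0,0],[1,0,0,0,0,0,0]]]'

```text
t: 15.23
ee_pos: [622.8, 219.7, 135.1]
orientation: [-3.141, -0.077, -0.0]
ft_force: [-2.7, -0.8, 9.3]
width: 0.5
grasp_force: 4.4
```

servo_tool --plan '[[[1,0,0,-0.03,0,0,0],[1,0,0,0,0,0,0]]]'

```text
t: 15.4
ee_pos: [622.8, 219.7, 134.8]
orientation: [-3.141, -0.077, -0.0]
ft_force: [-4.9, -3.0, 15.2]
width: 0.6
grasp_force: 8.0
```

Seated at a tip height of 55 mm. I'll retreat and look.

servo_tool --plan '[[[1,0,0,0.8,0,0,0],[1,0,0,1,0,0,0],[1,0,0,1,0,0,0],[1,-0.7,-0.5,0.6,0,0,0],[1,-0.9,-0.4,0,0,0,0]]]'

```text
t: 15.82
ee_pos: [562.7, 184.5, 274.6]
orientation: [-3.137, -0.078, -0.019]
ft_force: [0.2, 0.1, 0.7]
width: 0.2
grasp_force: 0.0
```

servo_tool --plan '[[[1,-0.9,-0.4,0,0,0,0],[1,-0.5,-0.3,0,0,0,0],[1,0,0,0,0,0,0],[1,0,0,0,0,0,0]]]'

```text
t: 16.15
ee_pos: [502.4, 155.4, 269.1]
orientation: [-3.14, -0.076, -0.001]
ft_force: [0.3, 0.8, 0.4]
width: 0.4
grasp_force: 0.0
```

```bash
python3 - <<'E'
from h import *
a=vision.get_image("wrist")[:300,:,::-1];b=vision.get_image("scene")[100:400,140:470][:,:,::-1]
cv2.imwrite("pics/w5.png",np.vstack([a,np.hstack([b,cv2.resize(vision.get_image("side")[100:400,200:420][:,:,::-1],(310,300))])])[:600])
E
```

```text
(no output)
```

View pics/w5.png

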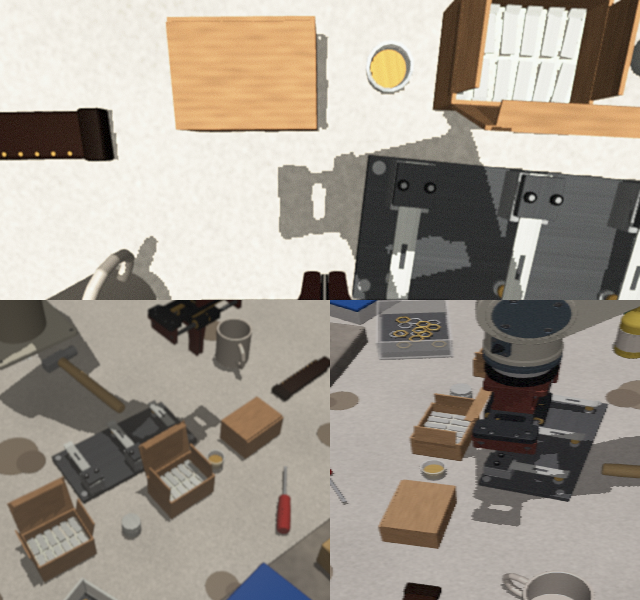

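The left carton is closed flat, the other two are open, and the mug, tin, rivet pot and sheath haven't moved.

```bash
python3 -c "
from workcell import close_job
print(close_job())"
```

```text
the job is handed in; nothing more can be done
None
```

The left-hand clip was the soft one (about 5 N just before its stop, against about 10 N for the other two), so I folded in the left carton's two side flaps, closed its lid flat, left the other two cartons open, and handed the job in.

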